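# Square a timber sample in the measuring board's corner

## Task

Get the striped timber block ready for measuring: first slide the measuring board's red transport lock by its upright grip all the way out to its end stop, so that its tongue clears the corner. Then set the block upright on the board, press it firmly into the corner so that it sits flush against both steel fences at once, and finish while still holding it pressed there. Leave the other samples where they lie.

Things in the scene. Friction and masses are not known exactly. Their poses are not given: they have to be found in the camera images.
- jig: The measuring board: fixed plywood board 170 (its x) x 300 (its y) x 12 mm thick, lying on the table, turned up to 0.3 rad either way. Origin at its underside; the board reaches from -85 to +85 mm in its x and from -145 to +155 mm in its y. On it stand two steel fences at right angles, forming a corner that is open towards its -x and -y; a grey nest about 125 x 125 mm is marked inside the corner. The red transport lock runs on the other (+y) side of the side fence.
- corner (a point): The inside corner where the faces of the two fences meet, on the board's upper face (12 mm above the table). It lies at x = 60 mm, y = 0 of the board's frame. Axes as the board's: the far fence's face is its plane x = 0, the side fence's face its plane y = 0; the nest lies at negative x and negative y.
- far_fence: Fixed steel bar along the board's y, 16 mm thick, 145 mm long, 22 mm high above the board's face, on the nest's +x side. Origin at the centre of its underside. The corner lies 8 mm in -x and 57.5 mm in +y from it. Its face towards the nest (-x) runs 130 mm from the corner in -y.
- side_fence: Fixed steel bar along the board's x, 15 mm thick, 120 mm long, 22 mm high above the board's face, on the nest's +y side. Origin at the centre of its underside. The corner lies 60 mm in +x and 7.5 mm in -y from it. An opening 18 to 48 mm from the corner lets the lock's tongue pass under a bridge.
- lock (a joint): Slide position of the red transport lock in m along the board's +y, 0 to 0.060 (end stop). Starts between 0 and 0.020. Its flat tongue (26 mm wide, top 10 mm above the board, centred 33 mm from the corner in -x) stands 52 mm minus this value into the nest, and lies 8 mm behind the side fence's face at the end stop. Two guide rails 9 mm high flank it behind the fence. It slides with about 3 N of friction and stays where it is left.
- lock_grip (a point): Centre of the top of the lock's upright red grip, which moves with it: 14 mm thick along the board's x, 26 mm long along the board's y, reaching from 9 to 49 mm above the board's face (top 61 mm above the table). Axes as the board's. Drag or push it along the board's +y.
- block: The sample to measure: loose laminated timber block of light and dark layers, 90 (its x) x 50 (its y) x 85 mm high, 0.2 to 0.36 kg, standing on the table. Origin at the centre of its underside, z up. It may go into the corner with either its long or its short side along the far fence. Its upper part stands well clear above the fences. It does not slide freely: friction on the board and along one fence can eat up a light push meant for the other, so push well against each.
- block_top (a point): Centre of the block's top face, 85 mm above its origin.
- hex_tile: Bystander: loose hexagonal white ceramic tile, 70 mm across flats, 16 mm thick, origin at the centre of its underside. Leave it alone.
- clay_block: Bystander: loose terracotta block 60 x 60 x 40 mm high, origin at the centre of its underside. Leave it alone.
- cork_disc: Bystander: loose cork disc 64 mm in diameter, 30 mm high, origin at the centre of its underside. Leave it alone.
There are look-alikes about, which are no part of the job. Several things look just like the block: the one meant starts farthest to the robot's left.

How it is judged (in metres and radians):
On the way, in this order (a step that is already met when the one before it is completed fails the run):
1. the lock is slid to its end stop (value of joint lock above 0.056 m), for 0.2 s.
2. the block is pressed flush into the corner, touching both fences (value of joint lock above 0.056 m and contact force between block and far_fence above 1.5 N and contact force between block and side_fence above 1.5 N and contact force between any of the fingers, the arm and block above 1 N and horizontal distance between block and corner below 0.058 m and x of block in the frame of corner below -0.02 m and y of block in the frame of corner below -0.02 m and z of block in the frame of corner between -0.004 and 0.004 m and angle between block's own z axis and vertical below 0.05 rad and (angle between the x axis of block and the x axis of jig, either way round below 0.04 rad or angle between the x axis of block and the y axis of jig, either way round below 0.04 rad)), for 0.3 s.
At the end, for the whole second after the job is handed in: Lock within 4 mm of its end stop; block on the board (4 mm), upright (0.05 rad), square to the fences (0.04 rad), centre inside and within 58 mm of the corner, still, pressing each fence with over 1.5 N, robot still holding or pushing it (over 1 N); other samples moved under 25 mm (all of step 2 and linear speed of block below 0.02 m/s and distance of each of hex_tile, clay_block, cork_disc from where it was at the start of the episode below 0.025 m); the arm keeps its last pose, push and grip.
It fails at once if the hex tile is disturbed (moved more than 25 mm) (distance of hex_tile from where it was at the start of the episode above 0.025 m).
It fails at once if the clay block is disturbed (moved more than 25 mm) (distance of clay_block from where it was at the start of the episode above 0.025 m).
It fails at once if the cork disc is disturbed (moved more than 25 mm) (distance of cork_disc from where it was at the start of the episode above 0.025 m).
It also fails if it takes over 67 s, if anything falls off the work surface, if the arm or the gripper's body presses on something with over 40 N, if the wrist force passes 120 N, or if a joint passes its speed limit or range.

## Robot

A 6-joint arm with a two-finger parallel gripper is mounted at the origin on the work surface. World frame = base frame: x ahead of the robot, y to its left, z up, the work surface at z = 0. Lengths are in m, angles in degrees, forces in N, time in s.
With the tool pointing down it reaches from about 0.35 to 0.875 m from the base axis. Payload 4.2 kg.
Tool frame: the origin (TCP) lies where the fingers leave the gripper's body, on its centre line; the fingertips stand 70 mm ahead of it and the grasp point (between the pads) lies 51 mm ahead of it; z points along the fingers, y is the direction in which the jaws open and shut (so a half turn about z gives the same grasp; the last joint's range is limited). The gripper opens to 87 mm and grips with 3 to 60 N. Pads are 19 mm wide; open, the fingers measure 117 mm over their backs; the gripper's body (75 mm by 190 mm) begins 51 mm behind the grasp point.
Start: joints at [-51.99, 22.042, 0.453, 0, -68.411, -14.817], TCP at [0.246, -0.574, 0.292] pointing down, gripper open.
Joint ranges: [-179.83, 179.83], [-69.29, 118.12], [-61.27, 80.66], [-181.25, 117.63], [-171.15, -9.14], [-177.46, 177.46]. Speed limits (degrees/s): [159.86, 159.86, 180, 180, 180, 180].

## Interface

Orientations are given as a 3x3 rotation matrix whose columns are the frame's x, y, z axes.
In Python, from station import sense, capture, camera_model, finish_job gives the robot as it stands.
- The arm moves only by the shell command python3 -m inch 'ROWS'. ROWS is JSON, a list of rows, each an object with "hand": the closure, from 0 (fully open) to 1 (shut); "slide": the shift along the world's x, y, z in cm, a list of three; "yaw": the turn about the world's z in rad. A call has 1 to 10 rows; each row is the pose to reach, as a shift and turn from the pose commanded when the call began; what a row does not reach only later rows make up. A row lasts 1/8 s, in which the tool goes at most 62.5 mm and 10.7 degrees, less where a joint would pass 70% of its speed; a pose out of reach is approached as far as the arm can. A call with a gripper value outside its range is refused whole. The fingers move at their own pace and stop on an object; the grip force is fixed at half the most. Time passes only in rows, so rows that repeat a pose let the fingers close. It gives the time, the measured TCP pose, the force and the opening at its end, in the units of the state.
- sense(): the state, without advancing time (a new reading comes with each control period).
- capture(name): name is "scene" or "top"; returns the picture (420x560x3 uint8, blue, green, red); there is no depth.
- camera_model(name): a dict with "mtx" (3x3 intrinsics, pixels), "k1" (the pictures are not rectified: a ray, as slopes to the right and down, at radius r is drawn at 1 + k1 r^2 times it, then the intrinsics apply), "xyz" and "orientation" of the camera in the world. Camera axes: x right, y up, looking along -z (the intrinsics and any distortion apply to the point x, -y, -z); pixel columns grow to the right and rows downward; lengths in m; the calibration is good to about 2 mm. A picture is of the moment at which its call begins. camera_model takes no time and is no camera call.
- finish_job(): hands the job in, once; it reports no verdict.
The state is a dict: "time_s": time; "joints": joint angles; "joint_velocities": joint speeds; "effort": joint torques, N m; "tcp_pos": TCP position; "ee_rot": TCP orientation; "wrist_force": force on the tool from outside, world axes, zero at the start; "moment": the same for the moment, N m; "gripper_width": opening from 0.0 (shut) to 1.0 (fully open).
Only numpy, scipy, OpenCV 4.12 (cv2) and the standard library are available. Lean on these libraries where they do the work, as an engineer would, in place of code of your own. Each camera call takes 0.05 s, during which the arm holds its last target. There are 200 camera calls.

## Working session

There is one attempt and no reset: what is moved stays moved. The work goes in short steps, Python scripts to look and compute and a shell command to move; the robot and the scene stay as the last step left them, time stands still between calls to the robot, and variables do not carry over. Pictures are saved under pics/ and viewed, about 8 in all and at most 12, crops included, and the job is handed in when it is done.

```bash
ls; mkdir -p pics; python3 - <<'E'
from station import *
import cv2,json
for n in("scene","top"):
    cv2.imwrite(f"pics/{n}0.png",capture(n)); m=camera_model(n); print(n,m)
s=sense();print(s)
E
```

```text
pics
scene {'mtx': array([[489.34654861,   0.        , 275.41481252],
       [  0.        , 489.34654861, 207.56502927],
       [  0.        ,   0.        ,   1.        ]]), 'k1': -0.06436785677673379, 'xyz': array([1.55848057, 0.04493845, 0.95073504]), 'orientation': array([[-0.16039966, -0.64869524,  0.74395324],
       [ 0.98690674, -0.11833685,  0.10959688],
       [ 0.01694211,  0.75179177,  0.6591829 ]])}
top {'mtx': array([[537.19985912,   0.        , 282.30208959],
       [  0.        , 537.19985912, 208.29839484],
       [  0.        ,   0.        ,   1.        ]]), 'k1': 0.030692003816810382, 'xyz': array([ 0.47606761, -0.1236139 ,  1.48548342]), 'orientation': array([[ 0.01643418,  0.99811472, -0.05913471],
       [-0.99983433,  0.01594203, -0.00878485],
       [-0.00782556,  0.05926928,  0.99821136]])}
{'time_s': 0.1, 'joints': array([-5.19915219e+01,  2.20868919e+01,  3.88363558e-01, -2.39204240e-02,
       -6.84128127e+01, -1.48153980e+01]), 'joint_velocities': array([ 0.05569071, -0.04454578,  0.1547633 ,  0.11082199,  0.00971846,
       -0.00433317]), 'effort': array([ 7.99699374e-04, -3.91690493e+01,  1.87934983e+01,  4.23197374e+00,
        1.34497433e-02, -6.82479549e-05]), 'tcp_pos': array([ 0.24599228, -0.57411954,  0.29127199]), 'ee_rot': array([[-9.19243487e-01, -3.93688478e-01, -8.90727211e-04],
       [-3.93689466e-01,  9.19241791e-01,  1.77016428e-03],
       [ 1.21900396e-04,  1.97788191e-03, -9.99998037e-01]]), 'wrist_force': array([-0.50181193, -0.80338125, -0.13149133]), 'moment': array([0.00013104, 0.04050608, 0.0610758 ]), 'gripper_width': 1.0046162178611402}
```

```bash
cat > h.py <<'E'
import numpy as np,cv2
from station import *
def cam(n):
    m=camera_model(n);K=np.array(m["mtx"]);R=np.array(m["orientation"])@np.diag([1,-1,-1]);return K,np.array([m["k1"],0,0,0.]),R,np.array(m["xyz"])
def ray(n,uv,z):
    "pixels -> world points on plane z"
    K,d,R,c=cam(n);p=cv2.undistortPoints(np.array(uv,float).reshape(-1,1,2),K,d)[:,0]
    v=np.c_[p,np.ones(len(p))]@R.T;return c+v*((z-c[2])/v[:,2])[:,None]
def proj(n,P):
    K,d,R,c=cam(n);return cv2.projectPoints(np.array(P,float).reshape(-1,3),cv2.Rodrigues(R.T)[0],-R.T@c,K,d)[0][:,0]
E
```

```text
(no output)
```

View pics/top0.png

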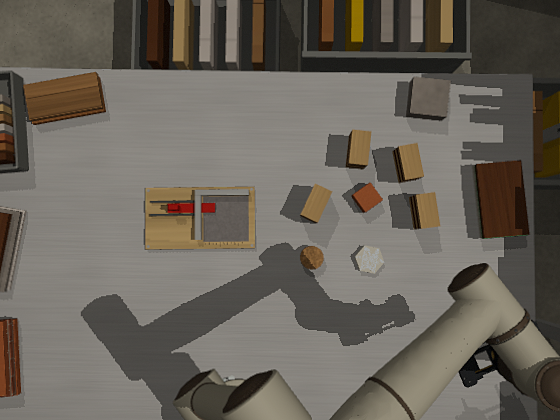

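View pics/scene0.png

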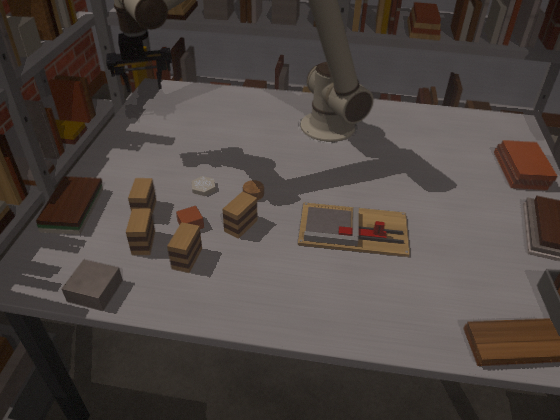

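The top view has world +y to the left and +x up. The target block, the leftmost one, is at about (316,203). The board is at about (200,218), with the lock grip near (180,208) and the nest near (228,220). I'll enlarge these for exact corners.

```bash
python3 - <<'E'
import cv2
a=cv2.imread("pics/top0.png")
c=a[175:265,138:258];d=a[175:265,270:390]
cv2.imwrite("pics/c1.png",cv2.resize(c,None,fx=6.6,fy=6.6,interpolation=cv2.INTER_CUBIC))
cv2.imwrite("pics/c2.png",cv2.resize(d,None,fx=6.6,fy=6.6,interpolation=cv2.INTER_CUBIC))
E
```

```text
(no output)
```

View pics/c1.png

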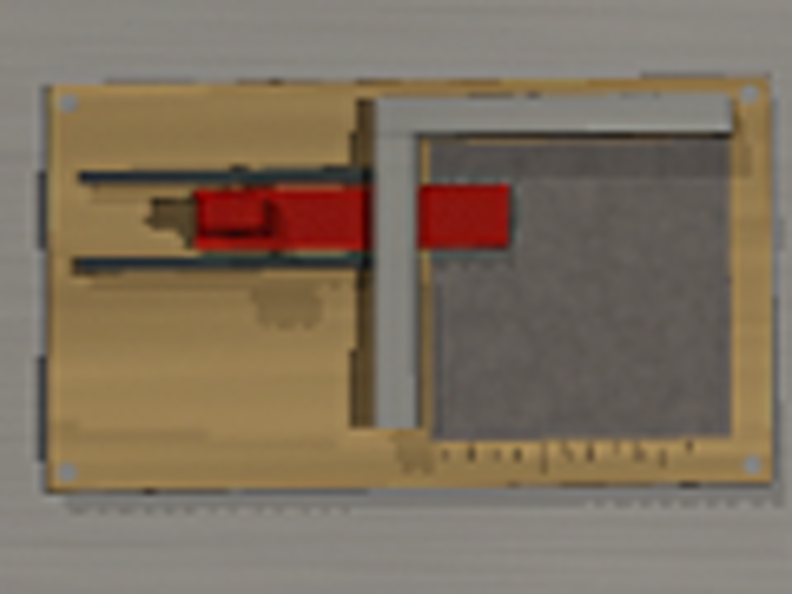

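View pics/c2.png

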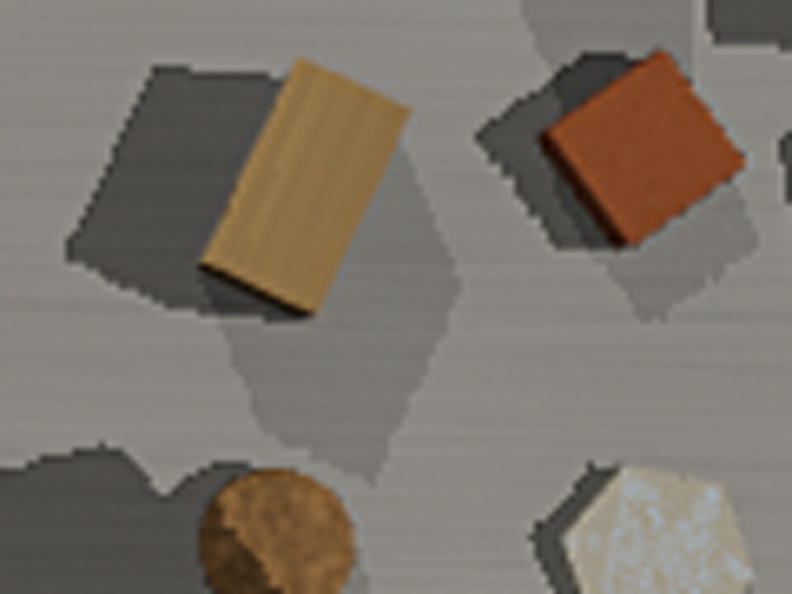

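The crops show:
- Board corners: (47,87), (769,77), (771,486), (49,490).
- Block top corners: (300,58), (411,108), (312,315), (201,265).
- Grip top: about (197–268, 190–234).
- Tongue end: x≈511.

```bash
python3 - <<'E'
from h import *
f=lambda P,o:(np.array(P,float)+.5)/6.6-.5+np.array(o)
o1,o2=(138,175),(270,175)
B=ray("top",f([(47,87),(769,77),(771,486),(49,490)],o1),.012)
print("board sides",[np.linalg.norm(B[i]-B[(i+1)%4]).round(4) for i in range(4)])
ey=(B[0]-B[1]+B[3]-B[2])[:2];th=np.arctan2(-ey[0],ey[1]);R=np.array([[np.cos(th),-np.sin(th)],[np.sin(th),np.cos(th)]])
org=B.mean(0)[:2]-R@[0,.005]
C=org+R@[.06,0]
C2=ray("top",f([(416,133)],o1),.034)[0,:2]
print("th",th,"org",org,"corner",C,"corner from fence top",C2, "in board",R.T@(C2-org))
g=ray("top",f([(197,190),(268,190),(268,234),(197,234)],o1),.061)[:,:2];print("grip",g.mean(0),"board",R.T@(g.mean(0)-org), np.ptp(g,axis=0))
t=ray("top",f([(511,216)],o1),.022)[0,:2];print("tongue from corner (board)",R.T@(t-C))
T=ray("top",f([(300,58),(411,108),(312,315),(201,265)],o2),.085)[:,:2]
print("block",T.mean(0),[np.linalg.norm(T[i]-T[(i+1)%4]).round(4) for i in range(4)])
l=(T[0]-T[3]+T[1]-T[2]);print("long axis ang deg",np.degrees(np.arctan2(l[1],l[0])))
k=ray("top",f([(660,50),(745,160),(625,245),(545,135)],o2),.04)[:,:2];print("clay",k.mean(0))
print("cork",ray("top",f([(278,545)],o2),.03)[0], "hex",ray("top",f([(658,550)],o2),.016)[0])
E
```

```text
board sides [np.float64(0.3013), np.float64(0.1703), np.float64(0.2992), np.float64(0.1677)]
th 0.025676771725855273 org [0.53414233 0.11105665] corner [0.59412255 0.11259708] corner from fence top [0.59538211 0.1113132 ] in board [ 0.06122618 -0.0013158 ]
grip [0.56007357 0.17998582] board [0.02769237 0.06824069] [0.0182035  0.02906703]
tongue from corner (board) [-0.03257392 -0.03869036]
block [ 0.57480148 -0.198907  ] [np.float64(0.0482), np.float64(0.091), np.float64(0.048), np.float64(0.0911)]
long axis ang deg -24.72741976950131
clay [ 0.59606506 -0.33879614]
cork [ 0.43155793 -0.19226208  0.03      ] hex [ 0.43178189 -0.34936124  0.016     ]
```

Checks pass: board 301×169 mm, block 91×48 mm, both corner estimates agree within 2 mm, lock ≈13 mm. The plan is to grasp the grip with the jaws along board x and drag it +47 mm. After that I'll take the block across its 50 mm side.

```bash
python3 -m inch '[{"hand":0,"slide":[15,37,0],"yaw":0.6},{"hand":0,"slide":[15,37,0],"yaw":0.6},{"hand":0,"slide":[15,37,0],"yaw":0.6},{"hand":0,"slide":[15,37,0],"yaw":0.6},{"hand":0,"slide":[15,37,0],"yaw":0.6},{"hand":0,"slide":[15,37,0],"yaw":0.6},{"hand":0,"slide":[15,37,0],"yaw":0.6},{"hand":0,"slide":[15,37,0],"yaw":0.6}]'
python3 -m inch '[{"hand":0,"slide":[16.4,38.4,-6],"yaw":0.59},{"hand":0,"slide":[16.4,38.4,-6],"yaw":0.59},{"hand":0,"slide":[16.4,38.4,-6],"yaw":0.59},{"hand":0,"slide":[16.4,38.4,-6],"yaw":0.59},{"hand":0,"slide":[16.4,38.4,-6],"yaw":0.59},{"hand":0,"slide":[16.4,38.4,-6],"yaw":0.59},{"hand":0,"slide":[16.4,38.4,-6],"yaw":0.59},{"hand":0,"slide":[16.4,38.4,-6],"yaw":0.59},{"hand":0,"slide":[16.4,38.4,-6],"yaw":0.59},{"hand":0,"slide":[16.4,38.4,-6],"yaw":0.59}]'
python3 -c "
from h import *;s=sense();print(s['tcp_pos'],np.degrees(np.arctan2(s['ee_rot'][1][1],s['ee_rot'][0][1])),s['wrist_force'])"
```

```text
time_s: 1.1
tcp_pos: [0.3965, -0.2031, 0.2922]
ee_rot: [[-0.533, -0.846, -0.0], [-0.846, 0.533, 0.0], [-0.0, 0.0, -1.0]]
wrist_force: [-0.8, -0.2, 0.0]
gripper_width: 1.001
time_s: 2.35
tcp_pos: [0.56, 0.178, 0.2325]
ee_rot: [[0.022, -1.0, -0.0], [-1.0, -0.022, -0.0], [0.0, 0.0, -1.0]]
wrist_force: [-0.4, 1.4, -0.0]
gripper_width: 0.996
[0.56000837 0.1779734  0.23249712] -178.72787773928215 [-0.39699613  1.40198329 -0.03531694]
```

```bash
python3 -m inch '[{"hand":0,"slide":[0,0.2,-5],"yaw":0},{"hand":0,"slide":[0,0.2,-9],"yaw":0},{"hand":0,"slide":[0,0.2,-13.2],"yaw":0},{"hand":0,"slide":[0,0.2,-13.2],"yaw":0},{"hand":1,"slide":[0,0.2,-13.2],"yaw":0},{"hand":1,"slide":[0,0.2,-13.2],"yaw":0},{"hand":1,"slide":[0,0.2,-13.2],"yaw":0},{"hand":1,"slide":[0,0.2,-13.2],"yaw":0},{"hand":1,"slide":[0,0.2,-13.2],"yaw":0},{"hand":1,"slide":[0,0.2,-13.2],"yaw":0}]'
python3 -m inch '[{"hand":1,"slide":[0,0,0],"yaw":0},{"hand":1,"slide":[0,0,0],"yaw":0},{"hand":1,"slide":[0,0,0],"yaw":0}]'
```

```text
time_s: 3.6
tcp_pos: [0.5602, 0.1816, 0.1003]
ee_rot: [[0.024, -1.0, 0.0], [-1.0, -0.024, 0.0], [-0.0, -0.0, -1.0]]
wrist_force: [-0.3, -0.4, -0.9]
gripper_width: 0.402
time_s: 3.98
tcp_pos: [0.5601, 0.1815, 0.1002]
ee_rot: [[0.024, -1.0, -0.0], [-1.0, -0.024, -0.0], [0.0, 0.0, -1.0]]
wrist_force: [-0.4, -0.1, 0.0]
gripper_width: 0.157
```

The opening is 0.157, about 13.7 mm, so the 14 mm grip is held. Now I'll drag it along +y and watch the force.

```bash
python3 -m inch '[{"hand":1,"slide":[0,1,0],"yaw":0},{"hand":1,"slide":[0,2,0],"yaw":0},{"hand":1,"slide":[-0.1,3,0],"yaw":0},{"hand":1,"slide":[-0.1,3.8,0],"yaw":0},{"hand":1,"slide":[-0.1,4.3,0],"yaw":0},{"hand":1,"slide":[-0.1,4.3,0],"yaw":0}]'
python3 -m inch '[{"hand":1,"slide":[0,0.2,0],"yaw":0},{"hand":1,"slide":[0,0.4,0],"yaw":0},{"hand":1,"slide":[0,0.4,0],"yaw":0}]'
```

```text
time_s: 4.72
tcp_pos: [0.5589, 0.2255, 0.1002]
ee_rot: [[0.024, -1.0, -0.0], [-1.0, -0.024, 0.001], [-0.001, -0.0, -1.0]]
wrist_force: [-2.4, 1.1, 0.0]
gripper_width: 0.161
time_s: 5.1
tcp_pos: [0.5589, 0.2268, 0.1001]
ee_rot: [[0.024, -1.0, -0.002], [-1.0, -0.024, -0.003], [0.003, 0.002, -1.0]]
wrist_force: [-0.1, -6.7, -0.1]
gripper_width: 0.163
```

```bash
python3 -m inch '[{"hand":1,"slide":[0,0.3,0],"yaw":0},{"hand":1,"slide":[0,0.3,0],"yaw":0},{"hand":1,"slide":[0,0.3,0],"yaw":0}]'
python3 -c "
from h import *
a=capture('top');cv2.imwrite('pics/t1.png',cv2.resize(a[165:275,128:268],None,fx=5,fy=5,interpolation=cv2.INTER_CUBIC))"
```

```text
time_s: 5.48
tcp_pos: [0.559, 0.2272, 0.1001]
ee_rot: [[0.023, -1.0, -0.003], [-1.0, -0.023, -0.006], [0.006, 0.004, -1.0]]
wrist_force: [2.9, -15.9, 1.8]
gripper_width: 0.16
```

View pics/t1.png

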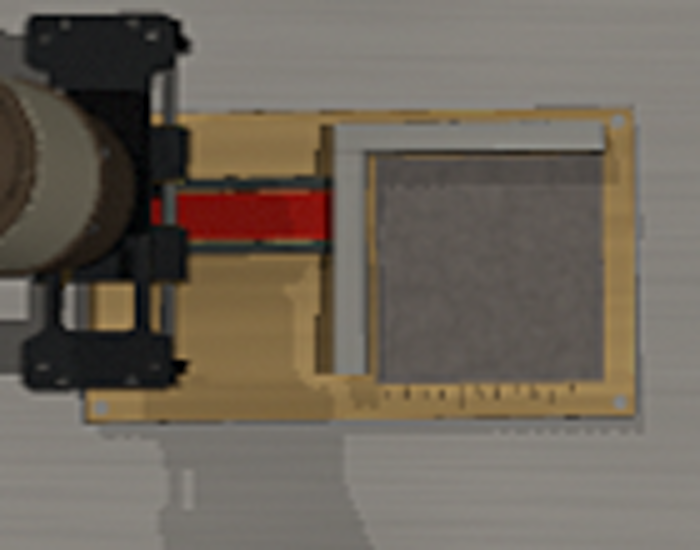

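The force rises to 16 N with no further travel, and the tongue is out of the nest (nothing red right of the side fence at (350,215)). The lock is at its stop. I'll release it and go to the block.

```bash
python3 -m inch '[{"hand":0,"slide":[0,-0.2,0],"yaw":0},{"hand":0,"slide":[0,-0.2,0],"yaw":0},{"hand":0,"slide":[0,-0.2,0],"yaw":0},{"hand":0,"slide":[0,-0.4,0],"yaw":0},{"hand":0,"slide":[0,-0.4,0],"yaw":0},{"hand":0,"slide":[0,-0.4,5],"yaw":0},{"hand":0,"slide":[0,-0.4,10],"yaw":0},{"hand":0,"slide":[0,-0.4,13],"yaw":0},{"hand":0,"slide":[0,-0.4,13],"yaw":0}]'
python3 -m inch '[{"hand":0,"slide":[1.6,-42.4,0],"yaw":-1.5},{"hand":0,"slide":[1.6,-42.4,0],"yaw":-1.5},{"hand":0,"slide":[1.6,-42.4,0],"yaw":-1.5},{"hand":0,"slide":[1.6,-42.4,0],"yaw":-1.5},{"hand":0,"slide":[1.6,-42.4,0],"yaw":-1.5},{"hand":0,"slide":[1.6,-42.4,0],"yaw":-1.5},{"hand":0,"slide":[1.6,-42.4,0],"yaw":-1.5},{"hand":0,"slide":[1.6,-42.4,0],"yaw":-1.5},{"hand":0,"slide":[1.6,-42.4,0],"yaw":-1.5},{"hand":0,"slide":[1.6,-42.4,0],"yaw":-1.5}]'
python3 -m inch '[{"hand":0,"slide":[0,0,0],"yaw":-0.525},{"hand":0,"slide":[0,0,0],"yaw":-0.525},{"hand":0,"slide":[0,0,0],"yaw":-0.525},{"hand":0,"slide":[0,0,0],"yaw":-0.525}]'
python3 -c "
from h import *;s=sense();print(s['tcp_pos'],np.degrees(np.arctan2(s['ee_rot'][1][1],s['ee_rot'][0][1])),s['wrist_force'],s['joints'].round())
a=capture('top');cv2.imwrite('pics/t2.png',cv2.resize(a[150:300,120:400],None,fx=2.8,fy=2.8,interpolation=cv2.INTER_CUBIC))"
```

```text
time_s: 6.65
tcp_pos: [0.5602, 0.2283, 0.2335]
ee_rot: [[0.024, -1.0, 0.006], [-1.0, -0.024, 0.004], [-0.004, -0.006, -1.0]]
wrist_force: [0.2, 0.4, -0.3]
gripper_width: 0.99
time_s: 7.9
tcp_pos: [0.5749, -0.1959, 0.2295]
ee_rot: [[-0.995, -0.098, -0.001], [-0.098, 0.995, 0.0], [0.001, 0.0, -1.0]]
wrist_force: [0.6, 0.8, -0.5]
gripper_width: 1.001
time_s: 8.4
tcp_pos: [0.5753, -0.1955, 0.2302]
ee_rot: [[-0.911, 0.413, -0.0], [0.413, 0.911, 0.0], [0.0, 0.0, -1.0]]
wrist_force: [-0.1, 0.4, -0.3]
gripper_width: 1.0
[ 0.57525685 -0.19553164  0.23015399] 65.62496380527045 [-0.14464885  0.44698526 -0.28192028] [  -4.   23.   -7.   -0.  -60. -111.]
```

View pics/t2.png

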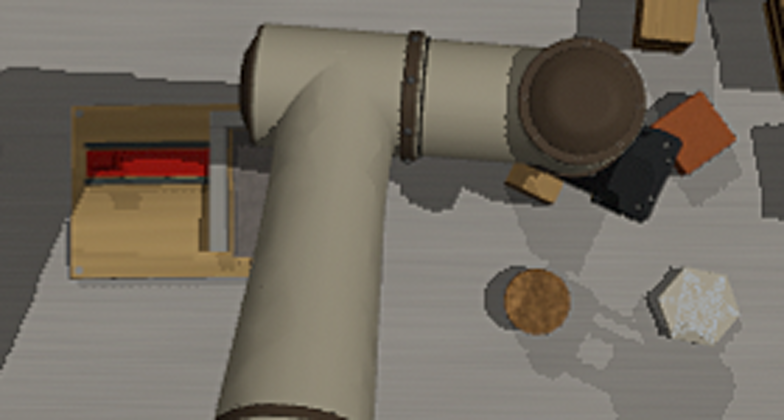

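```bash
python3 -m inch '[{"hand":0,"slide":[0,-0.3,-5],"yaw":0},{"hand":0,"slide":[0,-0.3,-9],"yaw":0},{"hand":0,"slide":[0,-0.3,-13],"yaw":0},{"hand":0,"slide":[0,-0.3,-13],"yaw":0},{"hand":1,"slide":[0,-0.3,-13],"yaw":0},{"hand":1,"slide":[0,-0.3,-13],"yaw":0},{"hand":1,"slide":[0,-0.3,-13],"yaw":0},{"hand":1,"slide":[0,-0.3,-13],"yaw":0},{"hand":1,"slide":[0,-0.3,-13],"yaw":0},{"hand":1,"slide":[0,-0.3,-13],"yaw":0}]'
python3 -m inch '[{"hand":1,"slide":[0,0,0],"yaw":0},{"hand":1,"slide":[0,0,0],"yaw":0},{"hand":1,"slide":[0,0,0.5],"yaw":0},{"hand":1,"slide":[0,0,2],"yaw":0},{"hand":1,"slide":[0,0,5],"yaw":0},{"hand":1,"slide":[0,0,5],"yaw":0}]'
```

```text
time_s: 9.7
tcp_pos: [0.5755, -0.1994, 0.1008]
ee_rot: [[-0.909, 0.417, 0.001], [0.417, 0.909, -0.0], [-0.001, 0.0, -1.0]]
wrist_force: [-0.9, 2.2, 3.0]
gripper_width: 0.571
time_s: 10.45
tcp_pos: [0.5767, -0.1998, 0.1529]
ee_rot: [[-0.909, 0.417, 0.006], [0.417, 0.909, -0.001], [-0.006, 0.002, -1.0]]
wrist_force: [-0.3, 0.2, -3.7]
gripper_width: 0.575
```

The block is held: opening 50 mm, about 3.3 N lifted. I'll carry it over the nest, keeping about 15 mm clear of both fences.

```bash
python3 -m inch '[{"hand":1,"slide":[-1,5,1],"yaw":0.15},{"hand":1,"slide":[-2,10,1],"yaw":0.3},{"hand":1,"slide":[-3,15,1],"yaw":0.455},{"hand":1,"slide":[-4,20,1],"yaw":0.455},{"hand":1,"slide":[-4.1,25,1],"yaw":0.455},{"hand":1,"slide":[-4.1,27,1],"yaw":0.455},{"hand":1,"slide":[-4.1,27,1],"yaw":0.455},{"hand":1,"slide":[-4.1,27,1],"yaw":0.455}]'
python3 -m inch '[{"hand":1,"slide":[0,0,-2.5],"yaw":0},{"hand":1,"slide":[0,0,-4],"yaw":0},{"hand":1,"slide":[0,0,-4.6],"yaw":0},{"hand":1,"slide":[0,0,-4.6],"yaw":0}]'
python3 -c "
from h import *;s=sense();print(s['tcp_pos'],np.degrees(np.arctan2(s['ee_rot'][1][1],s['ee_rot'][0][1])),s['wrist_force'])
cv2.imwrite('pics/s3.png',cv2.resize(capture('scene')[150:290,240:440],None,fx=4,fy=4,interpolation=cv2.INTER_CUBIC))
"
```

```text
time_s: 11.45
tcp_pos: [0.5337, 0.0696, 0.1596]
ee_rot: [[-1.0, -0.024, -0.002], [-0.024, 1.0, -0.001], [0.002, -0.001, -1.0]]
wrist_force: [0.3, -0.9, -3.2]
gripper_width: 0.573
time_s: 11.95
tcp_pos: [0.5344, 0.0702, 0.1142]
ee_rot: [[-1.0, -0.024, -0.0], [-0.024, 1.0, -0.0], [0.0, -0.0, -1.0]]
wrist_force: [-0.0, -0.3, -2.7]
gripper_width: 0.571
[0.53440319 0.07016883 0.11420936] 91.39698118909635 [-0.02146919 -0.30787636 -2.65876885]
```

View pics/s3.png

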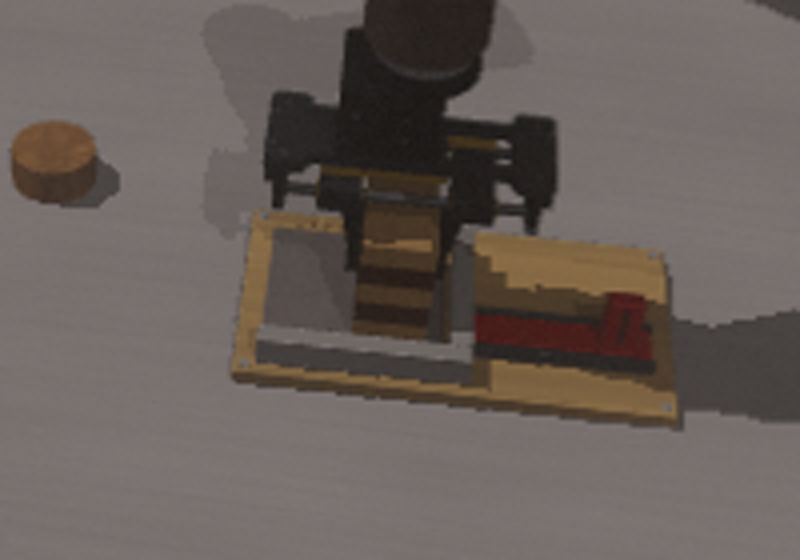

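The block is upright over the nest at about (395,300), and the tongue is out. Next I'll lower it onto the board and ease it towards the far fence (+x).

```bash
python3 -m inch '[{"hand":1,"slide":[0,0,-0.15],"yaw":0},{"hand":1,"slide":[0.5,0,-0.15],"yaw":0},{"hand":1,"slide":[0.9,0,-0.15],"yaw":0},{"hand":1,"slide":[1.2,0,-0.15],"yaw":0},{"hand":1,"slide":[1.2,0,-0.15],"yaw":0}]'
python3 -m inch '[{"hand":1,"slide":[0.2,0,0],"yaw":0},{"hand":1,"slide":[0.4,0,0],"yaw":0},{"hand":1,"slide":[0.4,0,0],"yaw":0}]'
```

```text
time_s: 12.62
tcp_pos: [0.5466, 0.0706, 0.1128]
ee_rot: [[-1.0, -0.025, 0.001], [-0.025, 1.0, 0.0], [-0.001, 0.0, -1.0]]
wrist_force: [0.4, -0.6, -3.5]
gripper_width: 0.571
time_s: 13.0
tcp_pos: [0.5504, 0.0706, 0.1128]
ee_rot: [[-1.0, -0.025, 0.001], [-0.025, 1.0, 0.0], [-0.001, 0.0, -1.0]]
wrist_force: [-0.2, -0.2, -1.8]
gripper_width: 0.573
```

```bash
python3 -m inch '[{"hand":1,"slide":[0.2,0.4,-0.05],"yaw":0},{"hand":1,"slide":[0.3,0.8,-0.05],"yaw":0},{"hand":1,"slide":[0.3,1.1,-0.05],"yaw":0},{"hand":1,"slide":[0.3,1.3,-0.05],"yaw":0},{"hand":1,"slide":[0.3,1.3,-0.05],"yaw":0}]'
python3 -m inch '[{"hand":1,"slide":[0.1,0.2,-0.05],"yaw":0},{"hand":1,"slide":[0.2,0.3,-0.05],"yaw":0},{"hand":1,"slide":[0.2,0.3,-0.05],"yaw":0}]'
```

```text
time_s: 13.62
tcp_pos: [0.5514, 0.0811, 0.113]
ee_rot: [[-1.0, -0.024, -0.005], [-0.024, 1.0, -0.004], [0.005, -0.004, -1.0]]
wrist_force: [-4.3, -8.9, 8.6]
gripper_width: 0.577
time_s: 14.0
tcp_pos: [0.5517, 0.0818, 0.1132]
ee_rot: [[-1.0, -0.022, -0.01], [-0.022, 1.0, -0.008], [0.01, -0.008, -1.0]]
wrist_force: [-8.7, -15.8, 15.1]
gripper_width: 0.57
```

Both axes meet resistance, but y stopped about 4 mm short of the estimate. The downward press has also grown to 15 N, so I'll ease z and look.

```bash
python3 -m inch '[{"hand":1,"slide":[0,0,0.2],"yaw":0},{"hand":1,"slide":[0,0,0.2],"yaw":0},{"hand":1,"slide":[0,0,0.2],"yaw":0}]'
python3 -c "
from h import *
a=capture('top')[170:270,140:260];b=capture('scene')[170:270,280:420]
cv2.imwrite('pics/v4.png',np.vstack([cv2.resize(a,(360,300),interpolation=cv2.INTER_CUBIC),cv2.resize(b[:,10:130],(360,300),interpolation=cv2.INTER_CUBIC)]))
a=cv2.resize(a,(480,400),interpolation=2);b=cv2.resize(b[10:90,0:64],(320,400),interpolation=2);cv2.imwrite('pics/v4.png',np.hstack([a,b]))"
```

```text
time_s: 14.38
tcp_pos: [0.5517, 0.0839, 0.1133]
ee_rot: [[-1.0, -0.023, -0.009], [-0.023, 1.0, -0.005], [0.01, -0.005, -1.0]]
wrist_force: [-6.9, -8.0, 4.3]
gripper_width: 0.572
```

View pics/v4.png

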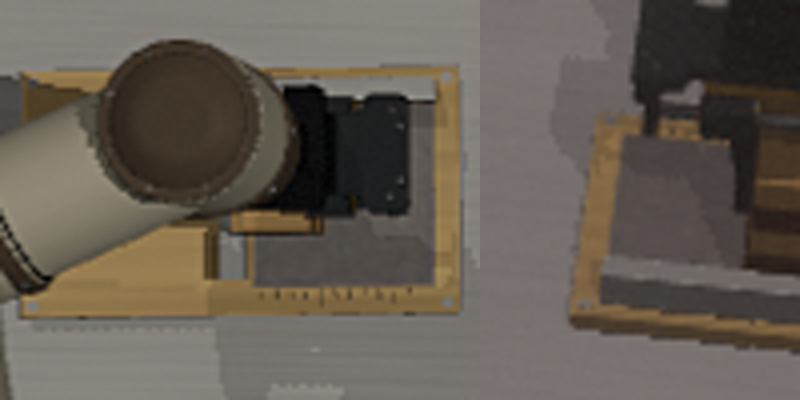

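Easing z let the block creep 2 mm in y, so board friction had been holding it and the side fence wasn't touched yet. I'll unload z a little more and keep pushing in y.

```bash
python3 -m inch '[{"hand":1,"slide":[-0.1,0,0.15],"yaw":0},{"hand":1,"slide":[-0.1,0.1,0.15],"yaw":0},{"hand":1,"slide":[-0.1,0.1,0.15],"yaw":0}]'
python3 -m inch '[{"hand":1,"slide":[0,0.15,0],"yaw":0},{"hand":1,"slide":[0,0.15,0],"yaw":0},{"hand":1,"slide":[0,0.15,0],"yaw":0}]'
python3 -m inch '[{"hand":1,"slide":[0,0.15,0],"yaw":0},{"hand":1,"slide":[0,0.15,0],"yaw":0},{"hand":1,"slide":[0,0.15,0],"yaw":0}]'
```

```text
time_s: 14.85
tcp_pos: [0.5515, 0.0864, 0.1139]
ee_rot: [[-1.0, -0.024, -0.007], [-0.024, 1.0, -0.003], [0.007, -0.003, -1.0]]
wrist_force: [-5.1, -3.5, -1.2]
gripper_width: 0.572
time_s: 15.22
tcp_pos: [0.5515, 0.0871, 0.1139]
ee_rot: [[-1.0, -0.024, -0.008], [-0.024, 1.0, -0.004], [0.008, -0.004, -1.0]]
wrist_force: [-3.5, -6.6, -2.9]
gripper_width: 0.572
time_s: 15.6
tcp_pos: [0.5516, 0.0874, 0.1139]
ee_rot: [[-1.0, -0.024, -0.009], [-0.024, 1.0, -0.006], [0.009, -0.006, -1.0]]
wrist_force: [-2.2, -11.8, -2.0]
gripper_width: 0.576
```

y has now stopped at 0.087, with the force rising to 12 N. That matches the expected side fence position of 0.086. Now I'll restore the push against the far fence and set the block down lightly.

```bash
python3 -m inch '[{"hand":1,"slide":[0.2,0,-0.05],"yaw":0},{"hand":1,"slide":[0.2,0,-0.05],"yaw":0},{"hand":1,"slide":[0.2,0,-0.05],"yaw":0},{"hand":1,"slide":[0.2,0,-0.05],"yaw":0}]'
python3 -m inch '[{"hand":1,"slide":[0.1,0.1,0],"yaw":0},{"hand":1,"slide":[0.1,0.1,0],"yaw":0},{"hand":1,"slide":[0.1,0.1,0],"yaw":0}]'
python3 -c "
from h import *;s=sense();print(s['tcp_pos'],s['ee_rot'],s['wrist_force'],s['moment'])"
```

```text
time_s: 16.1
tcp_pos: [0.552, 0.0874, 0.1138]
ee_rot: [[-1.0, -0.024, -0.012], [-0.024, 1.0, -0.007], [0.012, -0.006, -1.0]]
wrist_force: [-7.9, -9.4, 4.4]
gripper_width: 0.573
time_s: 16.48
tcp_pos: [0.5521, 0.0875, 0.1138]
ee_rot: [[-1.0, -0.024, -0.015], [-0.024, 1.0, -0.008], [0.015, -0.008, -1.0]]
wrist_force: [-10.7, -10.9, 5.6]
gripper_width: 0.576
[0.55209064 0.08753018 0.11379428] [[-0.9996099  -0.02385945 -0.01451824]
 [-0.02374313  0.99968501 -0.0081325 ]
 [ 0.01470771 -0.00778462 -0.99986153]] [-10.74958104 -10.88208288   5.6009355 ] [-3.58911035  2.82013989  0.03458552]
```

Both contacts are stiff now: pushing further raises the force without movement. I'll take most of the downward load off, hold, and take a final look at the scene.

```bash
python3 -m inch '[{"hand":1,"slide":[0.05,0.1,0.05],"yaw":0},{"hand":1,"slide":[0.05,0.1,0.05],"yaw":0},{"hand":1,"slide":[0.05,0.1,0.05],"yaw":0},{"hand":1,"slide":[0.05,0.1,0.05],"yaw":0},{"hand":1,"slide":[0.05,0.1,0.05],"yaw":0},{"hand":1,"slide":[0.05,0.1,0.05],"yaw":0}]'
python3 -c "
from h import *
print(sense()['moment'])
cv2.imwrite('pics/s5.png',cv2.resize(capture('scene')[150:290,190:430],None,fx=3.3,fy=3.3,interpolation=cv2.INTER_CUBIC))"
```

```text
time_s: 17.23
tcp_pos: [0.5522, 0.0877, 0.1138]
ee_rot: [[-1.0, -0.024, -0.016], [-0.024, 1.0, -0.01], [0.016, -0.009, -1.0]]
wrist_force: [-9.6, -14.4, 2.9]
gripper_width: 0.575
[-4.51014316  2.5552727   0.15568308]
```

View pics/s5.png

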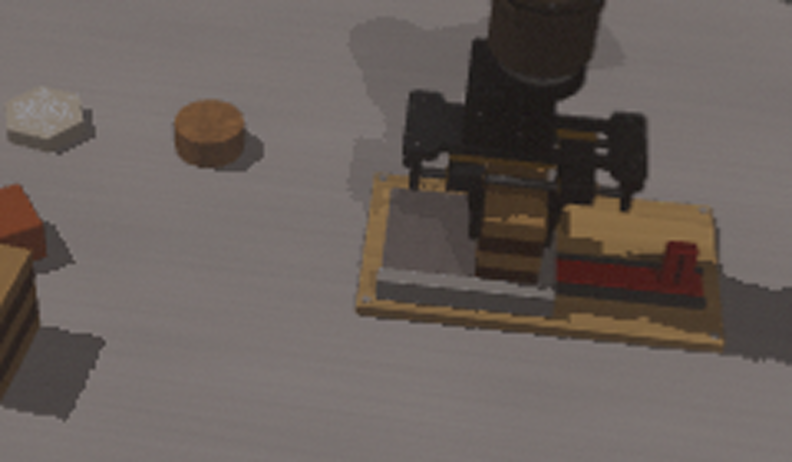

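The block at about (515,240) stands tight against both fences, the lock is out, and the bystanders haven't moved. I'll add a bit more x push for balance, then hand in.

```bash
python3 -m inch '[{"hand":1,"slide":[0.15,0,0.05],"yaw":0},{"hand":1,"slide":[0.15,0,0.05],"yaw":0},{"hand":1,"slide":[0.15,0,0.05],"yaw":0},{"hand":1,"slide":[0.15,0,0.05],"yaw":0},{"hand":1,"slide":[0.15,0,0.05],"yaw":0},{"hand":1,"slide":[0.15,0,0.05],"yaw":0}]' && python3 -c "
from station import *
print(finish_job())"
```

```text
time_s: 18.02
tcp_pos: [0.5525, 0.0877, 0.1138]
ee_rot: [[-1.0, -0.024, -0.019], [-0.023, 1.0, -0.01], [0.019, -0.009, -1.0]]
wrist_force: [-11.8, -12.9, 4.5]
gripper_width: 0.575
the job is handed in; nothing more can be done
None
```

I slid the lock to its end stop and set the leftmost striped block upright in the corner. I handed the job in at about 18 s with the gripper still holding the block there. The hand-in reports no verdict, so success is judged only from my own checks.

**Lock:** it travelled about 46 mm from an estimated 13 mm start. It then took 16 N without moving further, and the later pictures show the tongue clear of the nest.

**Block:** the last reading shows about 12 N towards the far fence and 13 N towards the side fence at the wrist. Extra push raised the force with almost no movement. The contact forces on each fence can't be measured separately. The stopping position agrees with the camera estimate of the corner to about 2 mm, and the tool's tilt is about 0.02 rad.

**Disagreement on the way:** the first press in y stopped about 4 mm short of the side fence, because too much downward load let board friction hold the block. I eased the load and pushed again until it met the fence.

**Other samples:** the tile and cork look unmoved, and so does the part of the clay block in the last picture. I did not measure them again.

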